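# Put the welding bench's tools back on their own shadow mats

## Robot

A 6-joint arm with a two-finger parallel gripper is mounted at the origin on the work surface. World frame = base frame: x ahead of the robot, y to its left, z up, the work surface at z = 0. Lengths are in mm, angles in rad, forces in N, time in s.
With the tool pointing down it reaches from about 275 to 750 mm from the base axis. Payload 10.2 kg.
Tool frame: the origin (TCP) lies at the very end of the fingers, on their centre line; the grasp point (between the pads) lies 19 mm behind it (ctrl.tcp_to_grasp is the distance from the TCP to the grasp point, in mm); z points along the fingers, x is the direction in which the jaws open and shut, and the axes are right-handed (so a half turn about z gives the same grasp; the last joint's range is limited). The gripper opens to 85 mm and grips with 20 to 120 N. Pads are 22 mm wide; open, the fingers measure 114 mm over their backs; the gripper's body (76 mm by 85 mm) begins 54 mm behind the grasp point. The pads swing forward as they close: fully open they stand 13 mm farther back than shut.
Start: joints at [-1.324, 0.313, 1.498, -0, 1.331, -0.223], TCP at [237.661, -468.133, 231.294] pointing down, gripper open.
Joint ranges: [-2.94, 2.94], [-0.97, 2.17], [0.19, 2.56], [-1.23, 4.37], [0.02, 3.11], [-2.88, 2.88]. Speed limits (rad/s): [2.39, 2.39, 3.01, 3.14, 3.14, 3.14].

## Interface

Orientations are given as a unit quaternion [w, x, y, z].
In Python, from rig import monitor, vision, order, ctrl gives the robot as it stands. The module is installed in compiled form; this text tells all that it offers.
- The arm moves only by the shell command python3 -m pendant 'ROWS' [FORCE]. ROWS is JSON, a list that holds one entry, the list of rows, each a list of 5 numbers: the closure, from -1 (fully open) to 1 (shut), then the shift along the world's x, y, z in m, then the turn about the world's z in degrees. In form: [[[fingers, dx, dy, dz, spin], ...]]. A call has 1 to 20 rows; each row is the pose to reach, as a shift and turn from the pose commanded when the call began; what a row does not reach only later rows make up. A row lasts 1/10 s, in which the tool goes at most 50 mm and 8.59 degrees, less where a joint would pass 70% of its speed; a pose out of reach is approached as far as the arm can. A call with a gripper value outside its range is refused whole. The fingers move at their own pace and stop on an object; FORCE is the grip in N (left out, the last holds). Time passes only in rows, so rows that repeat a pose let the fingers close. It gives the time, the measured TCP pose, the force and the opening at its end, in the units of the state.
- monitor.sense(): the state, without advancing time (a new reading comes with each control period).
- vision.capture(name): name is "side" or "top"; returns (picture, depth): 400x640x3 uint8, red, green, blue; 400x640 float32, mm along the optical axis (not along the pixel's ray), 0 where there is no reading.
- vision.camera_info(name): a dict with "fov_y" (degrees; the focal length in pixels is half the picture's height over the tangent of half this angle, whatever the lens; pixels are square), "cx", "cy" (the principal point, pixels), "distortion" ([k1, k2, p1, p2, k3] as OpenCV has them; the pictures are not rectified), "R" (3x3) and "t" (3): a world point X has camera coordinates R X + t. Camera axes: x right, y down, z forward; pixel columns grow to the right and rows downward; lengths in mm; the calibration is good to about 2 mm. A picture is of the moment at which its call begins. camera_info takes no time and is no camera call.
- order.finish_job(): hands the job in, once; it reports no verdict.
The state is a dict: "time_s": time; "joints": joint angles; "dq": joint speeds; "tau": joint torques, N m; "eef_pos": TCP position; "ee_rot": TCP orientation; "force": force on the tool from outside, world axes, zero at the start; "wrist_torque": the same for the moment, N m; "grip_width": opening from 0.0 (shut) to 1.0 (fully open).
Only numpy, scipy, OpenCV 4.12 (cv2) and the standard library are available. Lean on these libraries where they do the work, as an engineer would, in place of code of your own. Each camera call takes 0.05 s, during which the arm holds its last target.

## Task

The tools on this welding bench are mixed up: the chipping hammer, the wire brush and the G-clamp lie on one another's shadow mats, and the soapstone marker has been left out on the bench behind them. Put all four back, each lying flat on its own yellow outline and the same way round as the outline; the marker's empty mat can serve as the free spot while you swap the others. Leave the tub of nozzle dip and the T-joint test piece where they stand.

Things in the scene. Friction and masses are not known exactly. Their poses are not given: they have to be found in the camera images.
- hammer_mid (a point): chipping hammer lying flat: steel cross head, orange grip with black bands; 241 mm long, 22 tall, 0.4 kg. Point = grip point on the bare steel neck behind the head, 11 mm above what it lies on; neck 14 mm wide (y), 16 tall, x -60 to +34. x along the handle to the head (head x +34 to +56, y -58 to +58; grip 24 wide, x -60 to -185), z up. Balanced 20 mm to the head side
- brush_mid (a point): wire brush lying on its side: light wooden back and handle, 215 mm long (x -125 to +90), grey wire bristle block on one edge (x +26 to +86, y +9 to +33). Point = grip point in the bare wood behind the bristles: wood 18 mm wide (y), 26 tall; point 13 mm above what it lies on. x from handle to bristle end, y to the bristle side, z up. 0.13 kg
- clamp_mid (a point): G-clamp lying flat: blue C-frame, steel screw with T-bar. Point = middle of the frame's straight spine, 9 mm above what it lies on; spine 120 mm long (x), 14 wide (y), 18 tall. Jaws at both ends reach y +66; screw along x at y +54, from its T-bar (x -132, y +14 to +94) to x +13; 38 mm clear between spine and screw. z up. 0.45 kg, balanced at x -16, y +25
- marker_mid (a point): soapstone marker: flat red holder with a white stone tip, 150 mm long, 14 wide (y), 12 tall, 0.06 kg. Point = its centre, 6 mm above what it lies on. x along it towards the white tip, z up. At the start it lies crosswise on the bench (z = 0) beyond the mats
- mat_hammer: fixed black rubber shadow mat, 270 (x) x 124 (y) x 3 mm thick, with the yellow painted outline of the chipping hammer on it. Origin at the centre of its underside; x along its length. Its tool is home when the tool's grip point lies over the point (+62, 0) mm of this frame with both x axes pointing the same way (head at the +x end)
- mat_brush: fixed black rubber shadow mat, 270 (x) x 124 (y) x 3 mm thick, with the yellow painted outline of the wire brush on it. Origin at the centre of its underside; x along its length. Its tool is home when the tool's grip point lies over the point (+30, -10) mm of this frame with both x axes pointing the same way (bristle end to +x, bristles to +y)
- mat_clamp: fixed black rubber shadow mat, 270 (x) x 124 (y) x 3 mm thick, with the yellow painted outline of the G-clamp on it. Origin at the centre of its underside; x along its length. Its tool is home when the tool's grip point lies over the point (+34, -40) mm of this frame with both x axes pointing the same way (spine along the -y side, T-bar at the -x end)
- mat_marker: fixed black rubber shadow mat, 270 (x) x 124 (y) x 3 mm thick, with the yellow painted outline of the soapstone marker on it. Origin at the centre of its underside; x along its length. Its tool is home when the tool's grip point lies over the point (+40, 0) mm of this frame with both x axes pointing the same way (white tip at the +x end). It lies empty at the start
- tub: bystander: round blue tub of nozzle dip with a white lid, 73 mm across, 50 mm tall, standing on the bench beyond the mats. Origin at the centre of its underside
- coupon: bystander: welded T-joint test piece of dark steel, base 100 (x) x 60 (y) x 6 mm with an upright plate along x, 56 mm tall in all, standing on the bench beyond the mats. Origin at the centre of its underside

How it is judged (in metres and radians):
At the end, for the whole second after the job is handed in: Each of the four tools lies flat on its own mat and at rest, its grip point within 15 mm (along and across the mat) of the place given for it by the outline, turned within 0.2 rad of the outline and the same way round, and nothing is held (x of hammer_mid in the frame of mat_hammer between 0.047 and 0.077 m and y of hammer_mid in the frame of mat_hammer between -0.015 and 0.015 m and angle between the x axis of hammer_mid and the x axis of mat_hammer, either way round below 0.2 rad and height (world z) of hammer_mid below 0.02 m and angle between each of hammer_mid, brush_mid, clamp_mid, marker_mid's own z axis and vertical below 0.15 rad and x of mat_hammer in the frame of hammer_mid below 0 m and linear speed of each of hammer, brush, clamp, marker below 0.02 m/s and x of brush_mid in the frame of mat_brush between 0.015 and 0.045 m and y of brush_mid in the frame of mat_brush between -0.025 and 0.005 m and angle between the x axis of brush_mid and the x axis of mat_brush, either way round below 0.2 rad and height (world z) of brush_mid below 0.022 m and x of mat_brush in the frame of brush_mid below 0 m and x of clamp_mid in the frame of mat_clamp between 0.019 and 0.049 m and y of clamp_mid in the frame of mat_clamp between -0.055 and -0.025 m and angle between the x axis of clamp_mid and the x axis of mat_clamp, either way round below 0.2 rad and height (world z) of clamp_mid below 0.018 m and y of mat_clamp in the frame of clamp_mid above 0 m and x of marker_mid in the frame of mat_marker between 0.025 and 0.055 m and y of marker_mid in the frame of mat_marker between -0.015 and 0.015 m and angle between the x axis of marker_mid and the x axis of mat_marker, either way round below 0.2 rad and height (world z) of marker_mid below 0.015 m and x of mat_marker in the frame of marker_mid below 0 m); the robot touches nothing.
It fails at once if the tub of nozzle dip is pushed away (more than 20 mm) (distance of tub from where it was at the start of the episode above 0.02 m).
It fails at once if the T-joint test piece is pushed away (more than 20 mm) (distance of coupon from where it was at the start of the episode above 0.02 m).
It also fails if it takes over 128 s, if anything falls off the work surface, if the arm or the gripper's body presses on something with over 40 N, if the wrist force passes 120 N, or if a joint passes its speed limit or range.

## Working session

There is one attempt and no reset: what is moved stays moved. The work goes in short steps, Python scripts to look and compute and a shell command to move; the robot and the scene stay as the last step left them, time stands still between calls to the robot, and variables do not carry over. Pictures are saved under pics/ and viewed, and the job is handed in when it is done.

```bash
mkdir -p pics; ls; cat > h.py <<'E'
import numpy as np, cv2
from rig import monitor, vision, order, ctrl
def K(n):
    c=vision.camera_info(n); f=200/np.tan(np.radians(c["fov_y"])/2)
    return c,np.array([[f,0,c["cx"]],[0,f,c["cy"]],[0,0,1.]]),np.array(c["distortion"],float),np.array(c["R"],float),np.array(c["t"],float)
def ray(n,px,z):
    c,k,d,R,t=K(n)
    p=cv2.undistortPoints(np.array(px,float).reshape(-1,1,2),k,d).reshape(-1,2)
    dr=np.c_[p,np.ones(len(p))]@R
    o=-R.T@t
    s=(z-o[2])/dr[:,2]
    return o+dr*s[:,None]
def proj(n,X):
    c,k,d,R,t=K(n)
    return cv2.projectPoints(np.array(X,float).reshape(-1,1,3),cv2.Rodrigues(R)[0],t,k,d)[0].reshape(-1,2)
def cap(n,name):
    im,de=vision.capture(n)
    cv2.imwrite(f"pics/{name}.png",im[:,:,::-1]); np.savez(f"pics/{name}.npz",im=im,de=de)
    return im,de
E
python3 - <<'E'
from h import *
for n in("top","side"):
    cap(n,n+"0"); c=K(n); print(c[0])
print(monitor.sense(), ctrl.tcp_to_grasp)
E
```

```text
pics
{'fov_y': 49.51804802360732, 'cx': 316.8330142005436, 'cy': 197.88369658811231, 'distortion': array([-0.05724835,  0.        ,  0.        ,  0.        ,  0.        ]), 'R': array([[-0.01045452, -0.99987479, -0.01187876],
       [-0.98404249,  0.01239774, -0.17750119],
       [ 0.17762624,  0.00983351, -0.98404889]]), 't': array([ -14.94318956,  600.2237373 , 1074.27478278])}
{'fov_y': 49.99095104802217, 'cx': 318.7662045436186, 'cy': 197.44876502807838, 'distortion': array([0.04045072, 0.        , 0.        , 0.        , 0.        ]), 'R': array([[-0.6682657 , -0.74351978, -0.0244805 ],
       [-0.33124181,  0.32685854, -0.88512279],
       [ 0.66610796, -0.58338824, -0.46471319]]), 't': array([410.2738365 , 270.51883083, 692.10571425])}
{'time_s': 0.1, 'joints': array([-1.32437950e+00,  3.13415518e-01,  1.49838231e+00,  1.80455370e-05,
        1.33099362e+00, -2.23397132e-01]), 'dq': array([-3.51495748e-04, -1.27475469e-03, -1.85658493e-03,  5.31510280e-04,
        3.41167285e-05, -6.90294040e-04]), 'tau': array([ 2.54648265e-03, -4.12898147e+01, -2.60141766e+01, -2.12200075e-04,
        3.02048451e-03, -3.17500633e-05]), 'eef_pos': array([ 237.61410016, -467.8869569 ,  230.77333324]), 'ee_rot': array([-4.25199956e-04,  8.52266405e-01, -5.23107651e-01, -4.22564028e-04]), 'force': array([ 0.12686674, -0.52770661, -0.25120157]), 'wrist_torque': array([ 0.02693176,  0.03691511, -0.00391347]), 'grip_width': 1.0061192994373676} 18.700000000000003
```

View pics/top0.png

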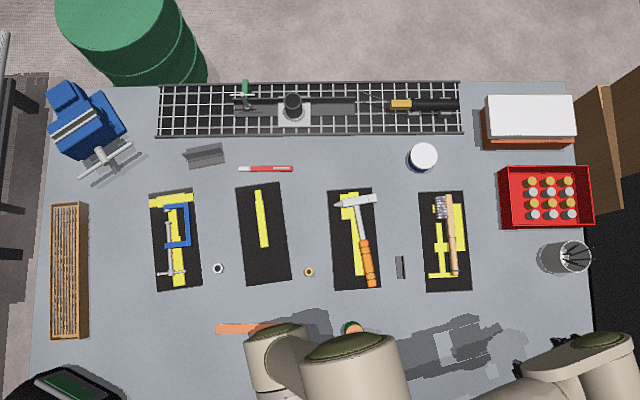

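View pics/side0.png

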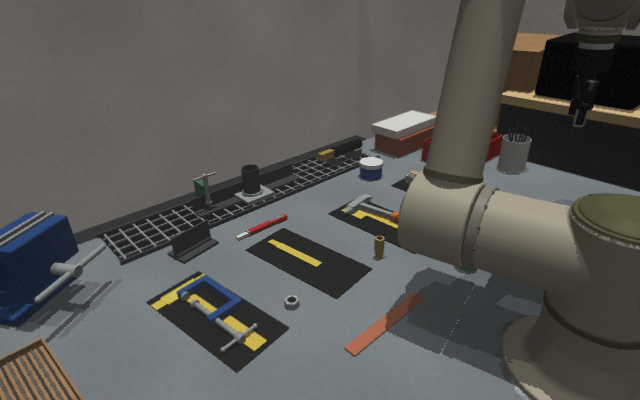

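```bash
python3 - <<'E'
from h import *
im=np.load("pics/top0.npz")["im"]
c=im[130:305,140:480,::-1]
cv2.imwrite("pics/z0.png",cv2.resize(c,(785,404),interpolation=cv2.INTER_CUBIC))
dark=(im.max(2)<60).astype(np.uint8)
hsv=cv2.cvtColor(im,cv2.COLOR_RGB2HSV)
yel=((hsv[:,:,0]>24)&(hsv[:,:,0]<34)&(hsv[:,:,1]>150)&(hsv[:,:,2]>120)).astype(np.uint8)
# mats: per window, hull of dark+yellow
m=((dark|yel)>0).astype(np.uint8)
m[:180]=0;m[300:]=0
for c0,c1 in((143,208),(228,297),(322,383),(412,477)):
    w=np.zeros_like(m);w[180:300,c0:c1]=m[180:300,c0:c1]
    w=cv2.morphologyEx(w,cv2.MORPH_OPEN,np.ones((3,3)))
    p=cv2.findNonZero(w)
    # largest comps only
    n,l,s,_=cv2.connectedComponentsWithStats(w)
    keep=[i for i in range(1,n) if s[i,4]>60]
    p=cv2.findNonZero(np.isin(l,keep).astype(np.uint8))
    X=ray("top",p.reshape(-1,2).astype(float),3)[:,:2]
    r=cv2.minAreaRect(X.astype(np.float32)); print(r)
E
```

```text
((478.9163818359375, 360.6579284667969), (218.26263427734375, 123.45413970947266), 8.389806747436523)
((515.3990478515625, 125.14175415039062), (267.236083984375, 122.00759887695312), 7.5453925132751465)
((498.98809814453125, -117.13170623779297), (267.1910400390625, 121.7891845703125), 3.591949939727783)
((490.11590576171875, -361.78814697265625), (265.7361755371094, 122.84232330322266), 2.0130667686462402)
```

View pics/z0.png

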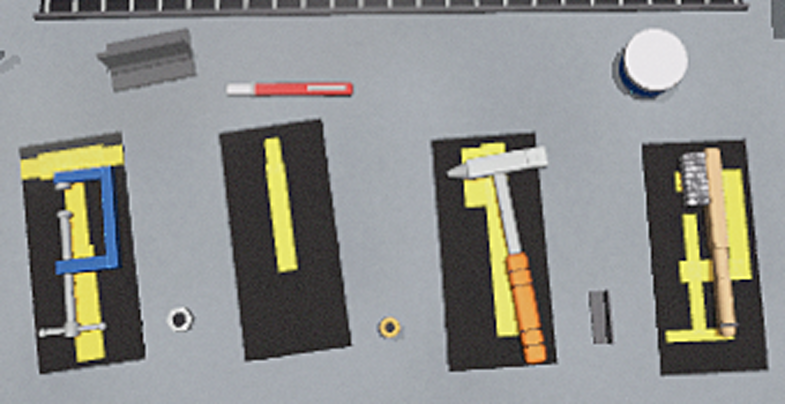

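```bash
cat > meas.py <<'E'
from h import *
def rect(mask,z,n="top"):
    k,l,s,_=cv2.connectedComponentsWithStats(mask.astype(np.uint8))
    i=[j for j in range(1,k) if s[j,4]>=max(12,0.1*s[1:,4].max())]
    p=cv2.findNonZero(np.isin(l,i).astype(np.uint8)).reshape(-1,2).astype(float)
    X=ray(n,p,z)[:,:2]; r=cv2.minAreaRect(X.astype(np.float32)); b=cv2.boxPoints(r)
    e=[b[1]-b[0],b[2]-b[1]]; L=[np.linalg.norm(v) for v in e]; j=int(np.argmax(L)); d=e[j]/L[j]
    if d[0]<-.3 or (abs(d[0])<=.3 and d[1]<0): d=-d
    return np.array(r[0]),d,max(L),min(L),len(p)
def win(m,r0,r1,c0,c1):
    w=np.zeros(m.shape,bool); w[r0:r1,c0:c1]=m[r0:r1,c0:c1]; return w
def hsv(im): 
    h=cv2.cvtColor(im,cv2.COLOR_RGB2HSV).astype(int); return h[:,:,0],h[:,:,1],h[:,:,2]
def rep(name,r,dx,dy):
    c,d,L,W,n=r; nrm=np.array([-d[1],d[0]]); g=c+dx*d+dy*nrm
    print(name,"grip",g.round(1),"deg",np.degrees(np.arctan2(d[1],d[0])).round(1),"L,W",round(L,1),round(W,1),n)
E
python3 - <<'E'
from meas import *
im=np.load("pics/top0.npz")["im"]; h,s,v=hsv(im)
R=slice
rep("clamp",rect(win((h>100)&(h<120)&(s>130)&(v>60),185,300,145,205),21),0,-29.5)
rep("hammer-orange",rect(win((h>5)&(h<17)&(s>170)&(v>100),200,295,325,385),20),122.5,0)
w=(h>8)&(h<22)&(s>60)&(s<170)&(v>110)
rep("brush",rect(win(w,185,290,430,470),29),17.5,0)
rep("marker",rect(win(((h<6)|(h>170))&(s>120)&(v>100)|((im.min(2)>190)),160,178,230,300),12),0,0)
from h import *
print(ray("top",[[148.7,194.1],[192.8,187.2],[202.8,284.6],[157.3,292]],3).round(1))
# tub and coupon rough
print(ray("top",[[422,157]],50).round(), ray("top",[[185,152],[222,144],[225,162],[188,169]],6).round(), ray("top",[[341,203],[375,200],[350,200]],22).round(1))
c,k,d,Rm,t=K("top"); print(-Rm.T@t)
E
```

```text
clamp grip [539.6 323.6] deg 4.3 L,W 119.2 74.1 465
hammer-orange grip [ 552.7 -131.1] deg 9.7 L,W 123.8 24.6 183
brush grip [ 529.1 -372.3] deg 1.5 L,W 198.6 20.8 476
marker grip [692.5 119.9] deg 89.2 L,W 148.6 11.3 214
[[625.6 442.7   3. ]
 [643.4 320.    3. ]
 [379.5 283.2   3. ]
 [360.5 405.    3. ]]
[[ 708. -302.   50.]] [[743. 345.   6.]
 [765. 242.   6.]
 [713. 232.   6.]
 [694. 335.   6.]] [[ 591.   -85.9   22. ]
 [ 598.  -176.8   22. ]
 [ 598.9 -110.1   22. ]]
[ 399.6700487   -32.94663476 1163.50183244]
```

```bash
python3 - <<'E'
from meas import *
im=np.load("pics/top0.npz")["im"]; h,s,v=hsv(im)
c=im[185:295,415:480]
w=(h>8)&(h<22)&(s>60)&(s<170)&(v>110); ww=win(w,185,290,430,470)
o=c[:,:,::-1].copy(); o2=o.copy(); o2[ww[185:295,415:480]]=(255,0,255)
cv2.imwrite("pics/z1.png",cv2.resize(np.hstack([o,o2]),None,fx=5,fy=5,interpolation=cv2.INTER_NEAREST))
ys,xs=np.nonzero(ww); print(ys.min(),ys.max())
for y in (190,194,198,202,260,270,274,276,278,280): print(y,[tuple(im[y,x]) for x in range(443,462,3)])
E
```

```text
194 275
190 [(np.uint8(155), np.uint8(159), np.uint8(166)), (np.uint8(146), np.uint8(148), np.uint8(153)), (np.uint8(145), np.uint8(150), np.uint8(157)), (np.uint8(128), np.uint8(131), np.uint8(137)), (np.uint8(131), np.uint8(138), np.uint8(140)), (np.uint8(130), np.uint8(132), np.uint8(140)), (np.uint8(108), np.uint8(112), np.uint8(118))]
194 [(np.uint8(41), np.uint8(40), np.uint8(43)), (np.uint8(186), np.uint8(156), np.uint8(116)), (np.uint8(206), np.uint8(180), np.uint8(138)), (np.uint8(38), np.uint8(40), np.uint8(40)), (np.uint8(51), np.uint8(49), np.uint8(47)), (np.uint8(50), np.uint8(50), np.uint8(46)), (np.uint8(49), np.uint8(45), np.uint8(47))]
198 [(np.uint8(141), np.uint8(140), np.uint8(141)), (np.uint8(213), np.uint8(180), np.uint8(131)), (np.uint8(231), np.uint8(201), np.uint8(156)), (np.uint8(63), np.uint8(55), np.uint8(47)), (np.uint8(49), np.uint8(45), np.uint8(46)), (np.uint8(55), np.uint8(51), np.uint8(52)), (np.uint8(47), np.uint8(43), np.uint8(46))]
202 [(np.uint8(169), np.uint8(167), np.uint8(170)), (np.uint8(209), np.uint8(176), np.uint8(126)), (np.uint8(230), np
[... 1428 characters left out ...]
, np.uint8(81), np.uint8(52)), (np.uint8(56), np.uint8(53), np.uint8(52))]
278 [(np.uint8(34), np.uint8(30), np.uint8(47)), (np.uint8(32), np.uint8(30), np.uint8(42)), (np.uint8(35), np.uint8(35), np.uint8(45)), (np.uint8(38), np.uint8(34), np.uint8(47)), (np.uint8(31), np.uint8(35), np.uint8(41)), (np.uint8(52), np.uint8(44), np.uint8(51)), (np.uint8(56), np.uint8(50), np.uint8(47))]
280 [(np.uint8(50), np.uint8(46), np.uint8(47)), (np.uint8(44), np.uint8(40), np.uint8(41)), (np.uint8(42), np.uint8(44), np.uint8(43)), (np.uint8(47), np.uint8(50), np.uint8(48)), (np.uint8(50), np.uint8(50), np.uint8(49)), (np.uint8(58), np.uint8(54), np.uint8(53)), (np.uint8(50), np.uint8(45), np.uint8(46))]
```

View pics/z1.png

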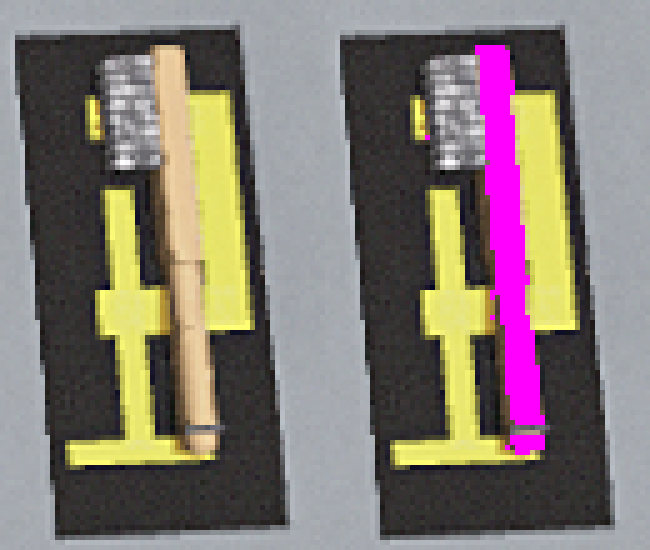

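```bash
python3 - <<'E'
from meas import *
a=ray("top",[[449,193.6]],29)[0][:2]; b=ray("top",[[455.2,275.6]],22)[0][:2]
d=(a-b)/np.linalg.norm(a-b); print(a,b,np.linalg.norm(a-b),np.degrees(np.arctan2(d[1],d[0])),a-90*d,b+125*d)
def tgt(c,deg,x,y):
    t=np.radians(deg); return np.array(c)+[x*np.cos(t)-y*np.sin(t),x*np.sin(t)+y*np.cos(t)]
M=dict(hammer=((502.3,362.7),8.2,62,0),marker=((515.4,125.1),7.5,40,0),brush=((499,-117.1),3.6,30,-10),clamp=((490.1,-361.8),2.0,34,-40))
for k,v in M.items(): print(k,tgt(*v).round(1),v[1])
# corners of mats
im=np.load("pics/top0.npz")["im"]
E
```

```text
[ 611.62359135 -374.33007271] [ 395.78326804 -379.29761499] 215.89747947270772 1.318423571708022 [ 521.64741773 -376.40086486] [ 520.75017585 -376.42151478]
hammer [563.7 371.5] 8.2
marker [555.1 130.3] 7.5
brush [ 529.6 -125.2] 3.6
clamp [ 525.5 -400.6] 2.0
```

```bash
python3 -m pendant '[[[-0.1,0.05,0.02,0,-8],[-0.1,0.283,0.093,-0.13,-25.4],[-0.1,0.283,0.093,-0.13,-25.4],[-0.1,0.283,0.093,-0.13,-25.4],[-0.1,0.283,0.093,-0.13,-25.4],[-0.1,0.283,0.093,-0.13,-25.4],[-0.1,0.283,0.093,-0.13,-25.4],[-0.1,0.283,0.093,-0.13,-25.4],[-0.1,0.283,0.093,-0.13,-25.4],[-0.1,0.283,0.093,-0.13,-25.4]]]' 80
python3 - <<'E'
from h import *
s=monitor.sense(); print(s["eef_pos"],s["ee_rot"],s["grip_width"],s["time_s"])
cap("top","t1"); cap("side","s1")
E
```

```text
time_s: 1.1
eef_pos: [520.1, -375.8, 101.9]
ee_rot: [0.0, 0.716, -0.698, 0.0]
force: [0.0, -0.4, 0.5]
grip_width: 0.552
[ 520.06143628 -375.82680954  101.92144457] [ 1.10891227e-04  7.16100504e-01 -6.97997083e-01  3.57811888e-04] 0.5518012379490189 1.1
```

View pics/t1.png

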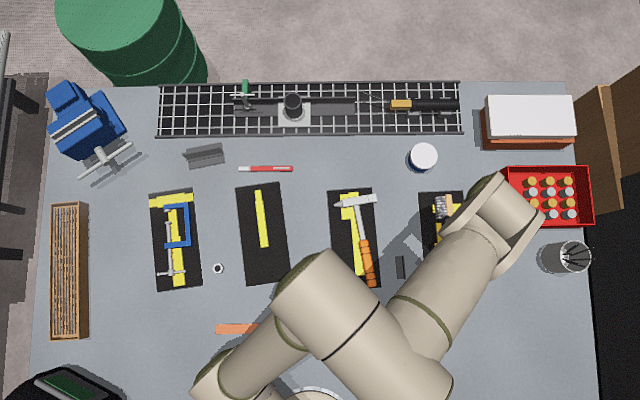

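```bash
python3 -m pendant '[[[-0.1,0,0,-0.045,0],[-0.1,0,0,-0.08,0],[-0.1,0,0,-0.094,0],[-0.1,0,0,-0.094,0],[1,0,0,-0.094,0],[1,0,0,-0.094,0],[1,0,0,-0.094,0],[1,0,0,-0.094,0],[1,0,0,-0.094,0],[1,0,0,-0.094,0]]]' 60
python3 -m pendant '[[[1,0,0,0.02,0],[1,0,0,0.05,0],[1,0,0,0.09,0],[1,0,0,0.12,0],[1,0,0,0.12,0]]]'
python3 - <<'E'
from h import *
cap("side","s2")
E
```

```text
time_s: 2.2
eef_pos: [521.5, -376.2, 9.7]
ee_rot: [0.0, 0.716, -0.698, 0.002]
force: [-0.3, -0.6, 6.6]
grip_width: 0.198
time_s: 2.7
eef_pos: [522.2, -376.6, 133.1]
ee_rot: [0.0, 0.716, -0.698, 0.005]
force: [-0.3, 0.1, -0.4]
grip_width: 0.196
```

View pics/s2.png

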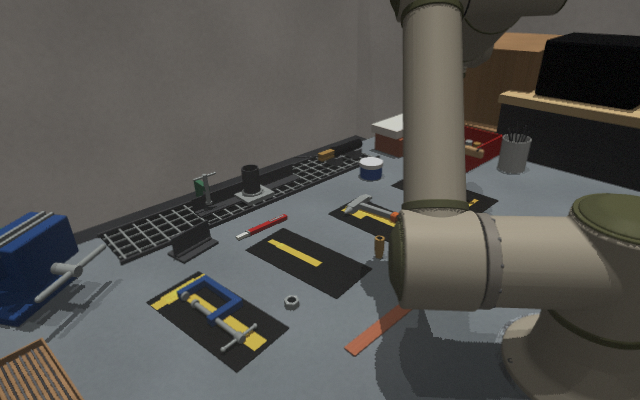

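```bash
python3 -m pendant '[[[1,0.005,0.05,0,1],[1,0.01,0.1,0,2.1],[1,0.0125,0.15,0,2.1],[1,0.015,0.2,0,2.1],[1,0.0175,0.25,0,2.1],[1,0.02,0.3,0,2.1],[1,0.022,0.35,0,2.1],[1,0.0243,0.4,0,2.1],[1,0.0243,0.45,0,2.1],[1,0.0243,0.493,0,2.1],[1,0.0243,0.493,-0.04,2.1],[1,0.0243,0.493,-0.08,2.1],[1,0.0243,0.493,-0.1,2.1],[1,0.0243,0.493,-0.11,2.1],[1,0.0243,0.493,-0.119,2.1],[1,0.0243,0.493,-0.119,2.1]]]' 60
python3 -m pendant '[[[0.3,0,0,0,0],[-0.1,0,0,0,0],[-0.1,0,0,0,0],[-0.1,0,0,0.04,0],[-0.1,0,0,0.08,0],[-0.1,0,0,0.12,0]]]' 60
python3 - <<'E'
from h import *
cap("side","s3")
E
```

```text
time_s: 4.35
eef_pos: [545.6, 117.9, 9.1]
ee_rot: [-0.001, 0.729, -0.684, 0.001]
force: [-0.6, 0.1, -1.7]
grip_width: 0.193
time_s: 4.95
eef_pos: [544.8, 117.8, 129.9]
ee_rot: [-0.0, 0.729, -0.684, -0.0]
force: [0.3, 0.3, -0.4]
grip_width: 0.548
```

View pics/s3.png

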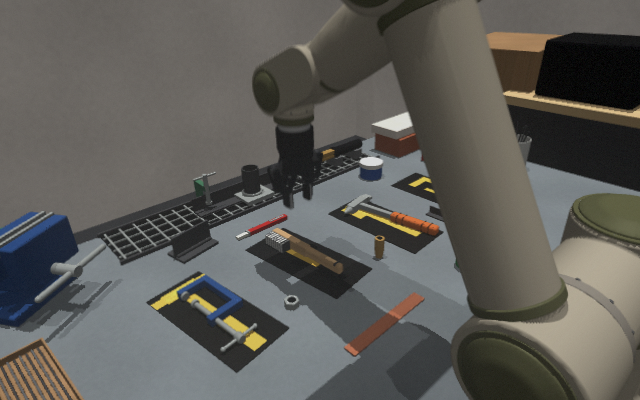

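```bash
python3 - <<'E'
from meas import *
im=np.load("pics/top0.npz")["im"]; de=np.load("pics/top0.npz")["de"]
for y in (215,225,235):
    print(y,[(x,)+tuple(int(a) for a in im[y,x])+(round(float(de[y,x]),1),) for x in range(182,194)])
    print(ray("top",[[x,y] for x in range(184,193)],21)[:,:2].round(1).tolist())
    print([int(a) for a in im[y,165:184].sum(1)])
c,k,d,R,t=K("top")
y,x=np.mgrid[185:300,145:210]; p=cv2.undistortPoints(np.c_[x.ravel(),y.ravel()].astype(float).reshape(-1,1,2),k,d).reshape(-1,2)
D=de[185:300,145:210].ravel(); P=(np.c_[p,np.ones(len(p))]*D[:,None]-t)@R
Z=P[:,2].reshape(x.shape); 
for r in (30,40,50): print((Z[r,15:50]).round(0).astype(int).tolist())
q=P[(P[:,2]>15)&(P[:,2]<24)]; print(len(q)); 
f=(P[:,2]>16)&(P[:,2]<27)&(P[:,0]>495)&(P[:,0]<580)&(P[:,1]<340)&(P[:,1]>300); q=P[f]; m=q[:,:2].mean(0); u=np.linalg.svd(q[:,:2]-m)[2][0]; print(m,u,len(q),np.ptp(q[:,1]))
E
```

```text
215 [(182, 54, 47, 46, 1173.9), (183, 47, 34, 27, 1173.1), (184, 68, 117, 191, 1152.1), (185, 59, 109, 179, 1154.9), (186, 71, 117, 181, 1156.7), (187, 71, 120, 186, 1154.7), (188, 68, 121, 192, 1155.9), (189, 18, 30, 50, 1161.5), (190, 23, 35, 55, 1172.6), (191, 45, 37, 31, 1176.5), (192, 49, 48, 49, 1173.1), (193, 51, 46, 49, 1173.7)]
[[563.7, 335.3], [563.7, 332.6], [563.7, 329.9], [563.6, 327.2], [563.6, 324.5], [563.6, 321.7], [563.6, 319.0], [563.5, 316.3], [563.5, 313.6]]
[144, 148, 82, 462, 555, 557, 542, 549, 557, 548, 589, 392, 132, 120, 145, 163, 145, 147, 108]
225 [(182, 48, 44, 43, 1173.1), (183, 51, 42, 35, 1166.4), (184, 39, 42, 43, 1171.7), (185, 76, 128, 200, 1151.8), (186, 66, 114, 183, 0.0), (187, 71, 118, 184, 1149.6), (188, 77, 128, 193, 1156.4), (189, 64, 108, 173, 1152.5), (190, 13, 27, 47, 1157.0), (191, 35, 42, 56, 1167.3), (192, 57, 55, 53, 1172.4), (193, 49, 48, 46, 1170.6)]
[[536.7, 334.2], [536.7, 331.5], [536.7, 328.8], [536.7, 326.1], [536.6, 323.4], [536.6, 320.6], [536.6, 317.9], [536.6, 315.2], [536.5, 312.5]]
[69, 475, 607, 576, 426, 476, 563, 562, 
[... 358 characters left out ...]
164.8), (193, 58, 51, 50, 1166.0)]
[[510.0, 333.1], [510.0, 330.4], [509.9, 327.7], [509.9, 325.0], [509.9, 322.3], [509.9, 319.6], [509.8, 316.9], [509.8, 314.2], [509.8, 311.5]]
[80, 189, 513, 620, 553, 335, 457, 554, 554, 550, 552, 552, 585, 374, 101, 113, 138, 143, 135]
[5, 4, 3, 6, 3, 3, 6, 2, 3, 4, 3, 3, 6, 2, 4, 2, 3, 2, 4, 5, 7, 1, 4, 5, 26, 23, 21, 23, 22, 16, 5, 2, 5, 4, 2]
[3, 8, 4, 5, 7, 7, 19, 20, 18, 12, 6, 4, 5, 5, 3, 6, 6, 4, 7, 6, 5, 4, 0, 7, 2, 21, 1164, 23, 17, 21, 16, 6, 1, 3, 4]
[2, 5, 5, 7, 6, 5, 3, 18, 15, 15, 3, 5, 4, 5, 6, 1, 3, 4, 1, 4, 2, 8, 3, 2, 5, 22, 23, 19, 19, 22, 20, 15, 3, 2, 2]
624
[536.58739694 325.78685235] [-0.99401895 -0.10920773] 178 21.14343166149621
```

```bash
python3 -m pendant '[[[0.1,-0.003,0.05,0,1],[0.1,-0.006,0.1,0,2.9],[0.1,-0.01,0.15,0,2.9],[0.1,-0.012,0.2,0,2.9],[0.1,-0.012,0.2076,0,2.9],[0.1,-0.012,0.2076,0,2.9],[0.1,-0.012,0.2076,-0.04,2.9],[0.1,-0.012,0.2076,-0.08,2.9],[0.1,-0.012,0.2076,-0.09,2.9],[0.1,-0.012,0.2076,-0.09,2.9]]]' 80
python3 - <<'E'
from h import *
cap("side","s4"); im,_=cap("top","t4")
cv2.imwrite("pics/s4z.png",cv2.resize(np.load("pics/s4.npz")["im"][200:380,100:340,::-1],None,fx=3,fy=3))
E
```

```text
time_s: 6.0
eef_pos: [532.9, 324.1, 37.6]
ee_rot: [0.001, 0.746, -0.666, -0.001]
force: [0.5, -0.1, 0.7]
grip_width: 0.448
```

View pics/s4z.png

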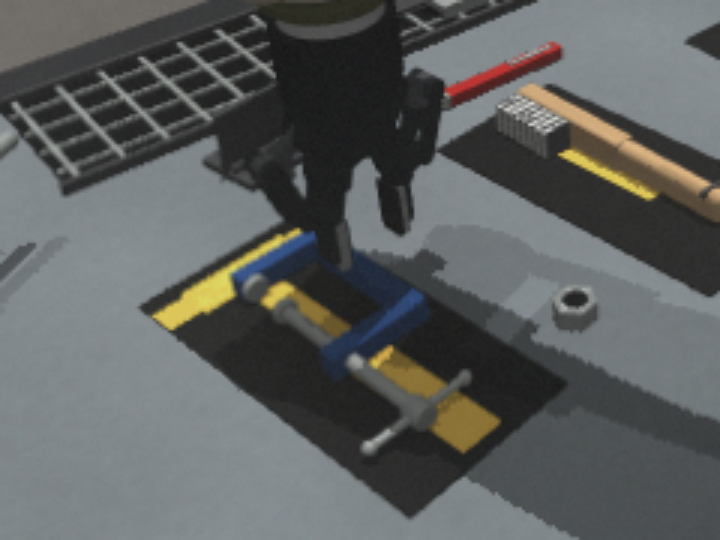

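View pics/t4.png

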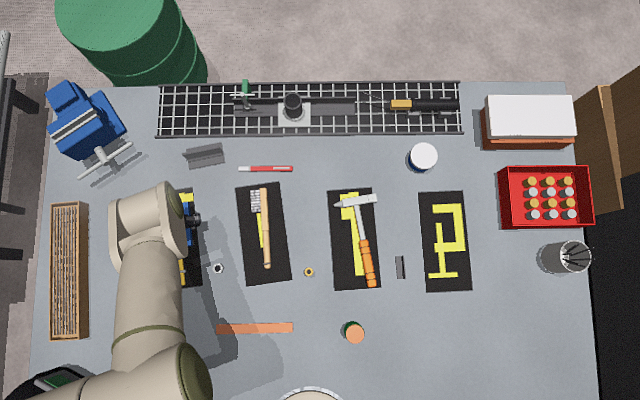

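```bash
python3 -m pendant '[[[0.1,0,0,-0.016,0],[0.1,0,0,-0.026,0],[0.1,0,0,-0.032,0],[0.1,0,0,-0.032,0],[1,0,0,-0.032,0],[1,0,0,-0.032,0],[1,0,0,-0.032,0],[1,0,0,-0.032,0],[1,0,0,-0.032,0]]]' 90
python3 -m pendant '[[[1,0,0,0.01,0],[1,0,0,0.03,0],[1,0,0,0.06,0],[1,0,0,0.1,0],[1,0,0,0.12,0],[1,0,0,0.12,0]]]'
python3 - <<'E'
from h import *
cap("side","s5")
E
```

```text
time_s: 7.0
eef_pos: [533.3, 325.7, 7.0]
ee_rot: [-0.001, 0.746, -0.666, 0.0]
force: [-1.3, 0.3, 6.2]
grip_width: 0.138
time_s: 7.6
eef_pos: [534.0, 325.8, 129.3]
ee_rot: [-0.002, 0.746, -0.666, 0.001]
force: [1.1, -0.4, -3.5]
grip_width: 0.131
```

View pics/s5.png

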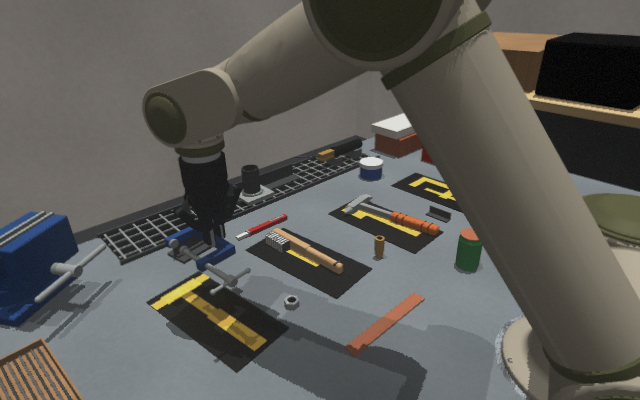

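```bash
python3 - <<'E'
from meas import *
im=np.load("pics/t4.npz")["im"]; h,s,v=hsv(im)
y=(h>24)&(h<34)&(s>100)&(v>120)
rep("clampoutline",rect(win(y,180,300,415,478),3),0,0)
r=rect(win(y,180,300,415,478),3); 
dark=((im.max(2)<75)|y); 
for nm,w in(("clampmat",(415,478)),("mk",(228,296)),("brm",(322,383))):
    m=win(dark,178,296,*w); c,d,L,W,n=rect(m,3); rep(nm,(c,d,L,W,n),0,0)
E
```

```text
clampoutline grip [ 490.8 -370.9] deg -6.4 L,W 206.3 95.1 1234
clampmat grip [ 490.1 -361.7] deg 2.0 L,W 267.2 123.8 4451
mk grip [515.8 125.4] deg 7.6 L,W 268.0 122.3 3653
brm grip [ 499.3 -117.2] deg 3.5 L,W 268.4 122.0 3484
```

```bash
python3 -m pendant '[[[1,0,-0.03,0,-1],[1,0,-0.08,0,-2],[1,0,-0.13,0,-3],[1,0,-0.18,0,-4.5],[1,0,-0.23,0,-4.5],[1,0,-0.28,0,-4.5],[1,0,-0.33,0,-4.5],[1,0,-0.38,0,-4.5],[1,-0.0155,-0.43,0,-4.5],[1,-0.0155,-0.48,0,-4.5],[1,-0.0155,-0.53,0,-4.5],[1,-0.0155,-0.58,0,-4.5],[1,-0.0155,-0.63,0,-4.5],[1,-0.0155,-0.68,0,-4.5],[1,-0.0155,-0.71,0,-4.5],[1,-0.0155,-0.7265,0,-4.5],[1,-0.0155,-0.7265,0,-4.5],[1,-0.0155,-0.7265,-0.04,-4.5],[1,-0.0155,-0.7265,-0.07,-4.5],[1,-0.0155,-0.7265,-0.07,-4.5]]]' 90
python3 - <<'E'
from h import *
cap("side","s6")
E
```

```text
time_s: 9.65
eef_pos: [515.3, -397.7, 50.4]
ee_rot: [-0.0, 0.72, -0.694, -0.006]
force: [-1.3, 0.8, -4.5]
grip_width: 0.135
```

View pics/s6.png

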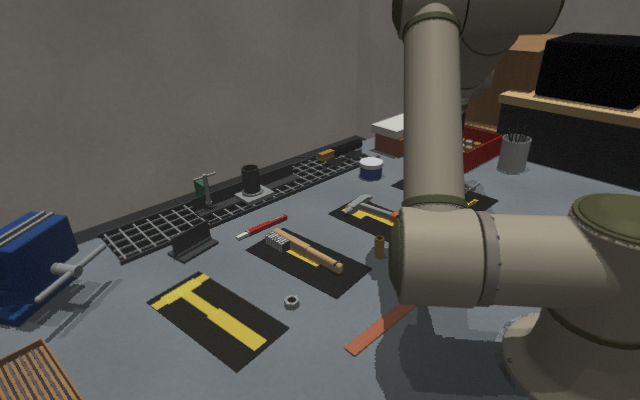

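```bash
python3 -m pendant '[[[1,0,0,-0.02,0],[1,0,0,-0.035,0],[1,0,0,-0.043,0],[1,0,0,-0.049,0],[1,0,0,-0.049,0],[1,0,0,-0.049,0]]]' 90
python3 -m pendant '[[[0.4,0,0,0,0],[0.1,0,0,0,0],[0.1,0,0,0,0],[0.1,0,0,0.02,0],[0.1,0,0,0.05,0],[0.1,0,0,0.1,0],[0.1,0,0,0.12,0]]]'
```

```text
time_s: 10.3
eef_pos: [517.7, -401.2, 7.8]
ee_rot: [0.0, 0.719, -0.695, 0.0]
force: [0.1, 0.1, -4.1]
grip_width: 0.134
time_s: 11.0
eef_pos: [518.6, -402.2, 132.5]
ee_rot: [0.0, 0.719, -0.695, 0.003]
force: [0.1, -0.1, 0.9]
grip_width: 0.454
```

```bash
python3 - <<'E'
from meas import *
im=np.load("pics/t4.npz")["im"]; h,s,v=hsv(im)
m=win((s<60)&(v>110),209,238,352,368)
C=[]
for y in range(209,238,3):
    xs=np.nonzero(m[y])[0]; 
    if len(xs): C.append([xs.mean(),y]); print(y,xs.min(),xs.max())
X=ray("top",C,19)[:,:2]; print(X.round(1).tolist()); p=np.polyfit(X[:,0],X[:,1],1); print(np.degrees(np.arctan(p[0])),np.polyval(p,[552.7,562.5]))
m=win((s<60)&(v>110)|((v>90)&(s<40)),190,212,330,380)
rep("head",rect(m,25),0,0)
ys,xs=np.nonzero(win((h>5)&(h<17)&(s>170)&(v>100),200,295,325,385)); print(ys.min(),ys.max(),xs[ys==ys.min()],xs[ys==ys.max()])
E
```

```text
209 354 359
212 355 360
215 356 360
218 356 361
221 357 362
224 357 362
227 358 363
230 359 363
233 359 364
236 360 365
[[574.8, -127.0], [566.7, -129.5], [558.6, -130.6], [550.5, -131.7], [542.5, -134.1], [534.5, -133.9], [526.4, -136.4], [518.4, -137.5], [510.5, -138.6], [502.5, -141.0]]
10.153548162732617 [-131.4892599  -129.73416285]
head grip [ 596.9 -126.1] deg 89.3 L,W 123.2 56.8 504
239 287 [366] [370]
```

```bash
python3 -m pendant '[[[0,0.01,0.05,0,2],[0,0.02,0.1,0,4],[0,0.03,0.15,0,6],[0,0.045,0.2,0,7.9],[0,0.045,0.25,0,7.9],[0,0.045,0.271,0,7.9],[0,0.045,0.271,0,7.9],[0,0.045,0.271,-0.04,7.9],[0,0.045,0.271,-0.08,7.9],[0,0.045,0.271,-0.08,7.9]]]' 90
python3 - <<'E'
from h import *
cap("side","s7");cap("top","t7")
E
```

```text
time_s: 12.0
eef_pos: [559.9, -129.8, 43.1]
ee_rot: [0.001, 0.765, -0.644, -0.004]
force: [-0.4, -0.2, -1.2]
grip_width: 0.499
```

View pics/s7.png

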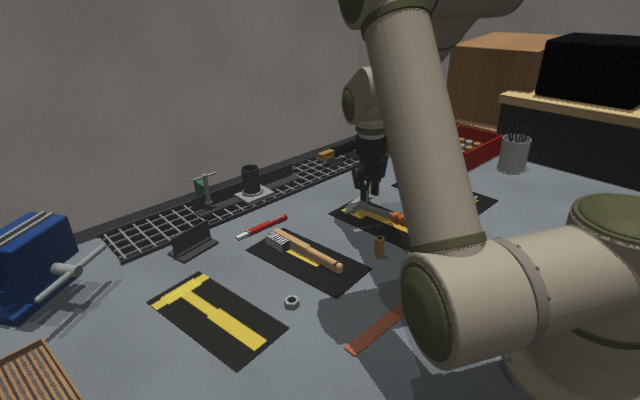

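View pics/t7.png

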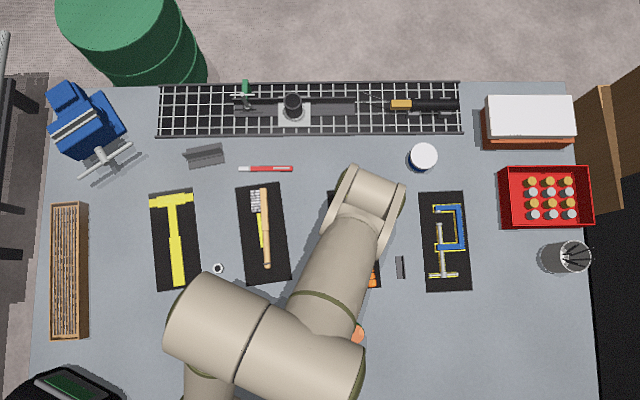

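Clamp lies on its outline (spine around px 463, 230; T-bar around 443, 275). The gripper straddles the hammer neck behind the head; descending.

```bash
python3 -m pendant '[[[0,0,0,-0.02,0],[0,0,0,-0.034,0],[0,0,0,-0.04,0],[0,0,0,-0.04,0],[1,0,0,-0.04,0],[1,0,0,-0.04,0],[1,0,0,-0.04,0],[1,0,0,-0.04,0],[1,0,0,-0.04,0]]]' 100
python3 -m pendant '[[[1,0,0,0.01,0],[1,0,0,0.03,0],[1,0,0,0.06,0],[1,0,0,0.1,0],[1,0,0,0.12,0],[1,0,0,0.12,0]]]'
python3 - <<'E'
from meas import *
cap("side","s8"); im,_=cap("top","t8"); h,s,v=hsv(im)
im=np.load("pics/t7.npz")["im"]; h,s,v=hsv(im)
y=(h>24)&(h<34)&(s>100)&(v>120)
m=win((im.max(2)<75)|y,180,300,140,208)
rep("hamoutline",rect(win(y,180,300,140,208),3),0,0)
E
```

```text
time_s: 13.0
eef_pos: [562.9, -130.2, 8.5]
ee_rot: [-0.0, 0.766, -0.643, 0.001]
force: [-1.9, 1.1, 6.1]
grip_width: 0.13
time_s: 13.6
eef_pos: [563.6, -130.5, 130.5]
ee_rot: [-0.001, 0.766, -0.643, 0.003]
force: [0.0, -0.8, -4.1]
grip_width: 0.136
hamoutline grip [501.5 363.7] deg 8.4 L,W 250.6 124.1 1354
```

View pics/s8.png

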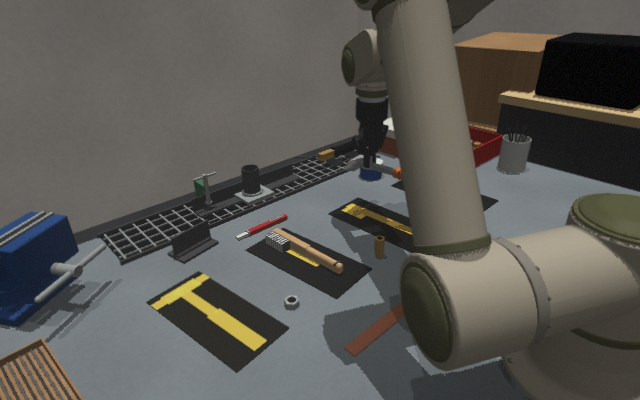

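```bash
python3 -m pendant '[[[1,0.002,0.03,0,-1],[1,0.004,0.08,0,-1.6],[1,0.006,0.13,0,-1.6],[1,0.008,0.18,0,-1.6],[1,0.01,0.23,0,-1.6],[1,0.0118,0.28,0,-1.6],[1,0.0118,0.33,0,-1.6],[1,0.0118,0.38,0,-1.6],[1,0.0118,0.43,0,-1.6],[1,0.0118,0.475,0,-1.6],[1,0.0118,0.5036,0,-1.6],[1,0.0118,0.5036,0,-1.6],[1,0.0118,0.5036,-0.04,-1.6],[1,0.0118,0.5036,-0.08,-1.6],[1,0.0118,0.5036,-0.1,-1.6],[1,0.0118,0.5036,-0.112,-1.6],[1,0.0118,0.5036,-0.119,-1.6],[1,0.0118,0.5036,-0.119,-1.6],[1,0.0118,0.5036,-0.119,-1.6]]]' 100
python3 -m pendant '[[[0.4,0,0,0,0],[0,0,0,0,0],[0,0,0,0,0],[0,0,0,0.02,0],[0,0,0,0.05,0],[0,0,0,0.1,0],[0,0,0,0.12,0]]]'
python3 - <<'E'
from meas import *
cap("side","s9")
E
```

```text
time_s: 15.6
eef_pos: [574.7, 373.4, 8.8]
ee_rot: [-0.001, 0.756, -0.654, 0.0]
force: [0.7, -0.1, -2.5]
grip_width: 0.131
time_s: 16.3
eef_pos: [575.7, 374.3, 133.8]
ee_rot: [-0.003, 0.757, -0.654, 0.002]
force: [-0.2, 0.3, 1.0]
grip_width: 0.498
```

View pics/s9.png

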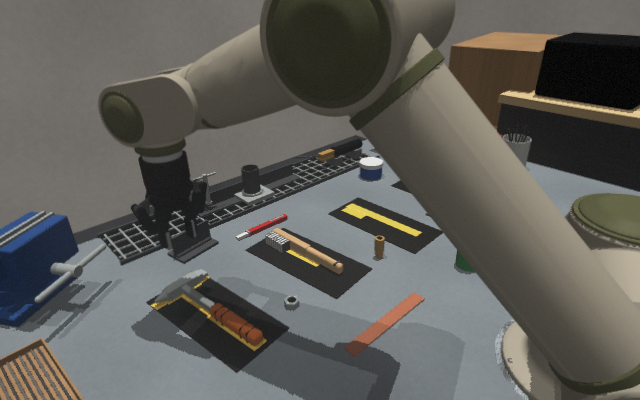

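```bash
python3 -m pendant '[[[0,-0.005,-0.05,0,-2],[0,-0.01,-0.1,0,-4.7],[0,-0.02,-0.15,0,-4.7],[0,-0.0293,-0.2,0,-4.7],[0,-0.0293,-0.24,0,-4.7],[0,-0.0293,-0.2557,0,-4.7],[0,-0.0293,-0.2557,0,-4.7]]]' 60
python3 - <<'E'
from meas import *
im=np.load("pics/t7.npz")["im"]; h,s,v=hsv(im)
w=win((h>8)&(h<22)&(s>60)&(s<170)&(v>110),180,290,255,280); ys,xs=np.nonzero(w)
print(ys.min(),ys.max(),xs[ys==ys.min()+1],xs[ys==ys.max()-2],[(y,xs[ys==y].min(),xs[ys==y].max()) for y in range(195,265,10)])
yl=win((h>24)&(h<34)&(s>100)&(v>120),180,300,322,383)
n=np.load("pics/t8.npz")["im"]
E
```

```text
time_s: 17.05
eef_pos: [545.3, 116.2, 128.5]
ee_rot: [-0.0, 0.728, -0.685, 0.0]
force: [-0.5, 0.5, -0.8]
grip_width: 0.506
188 268 [259 260 261 262 263 264 265 266] [264 265 266 267 268 269 270] [(195, np.int64(260), np.int64(266)), (205, np.int64(261), np.int64(267)), (215, np.int64(261), np.int64(267)), (225, np.int64(262), np.int64(268)), (235, np.int64(263), np.int64(268)), (245, np.int64(264), np.int64(269)), (255, np.int64(264), np.int64(269))]
```

```bash
python3 - <<'E'
from meas import *
a=ray("top",[[262.5,187.6]],29)[0][:2]; b=ray("top",[[267.2,268.6]],22)[0][:2]
d=(a-b)/np.linalg.norm(a-b); print(a,b,np.linalg.norm(a-b),np.degrees(np.arctan2(d[1],d[0])),a-90*d)
E
python3 -m pendant '[[[0,0,0,-0.04,0],[0,0,0,-0.08,0],[0,0,0,-0.11,0],[0,0,0,-0.121,0],[0,0,0,-0.121,0],[1,0,0,-0.121,0],[1,0,0,-0.121,0],[1,0,0,-0.121,0],[1,0,0,-0.121,0],[1,0,0,-0.121,0]]]' 60
python3 -m pendant '[[[1,0,0,0.01,0],[1,0,0,0.03,0],[1,0,0,0.06,0],[1,0,0,0.1,0],[1,0,0,0.1,0]]]'
```

```text
[634.25348696 123.52178429] [419.96794665 109.85188458] 214.72111899376628 3.65011884469864 [544.43605904 117.79206855]
time_s: 18.05
eef_pos: [546.1, 118.1, 9.2]
ee_rot: [-0.001, 0.729, -0.684, 0.001]
force: [-0.5, 1.4, 6.9]
grip_width: 0.194
time_s: 18.55
eef_pos: [547.5, 117.9, 113.2]
ee_rot: [-0.003, 0.729, -0.684, 0.004]
force: [0.3, 0.4, -0.7]
grip_width: 0.197
```

```bash
python3 -m pendant '[[[1,-0.005,-0.05,0,0],[1,-0.01,-0.1,0,0],[1,-0.015,-0.15,0,0],[1,-0.015,-0.2,0,0],[1,-0.015,-0.23,0,0],[1,-0.015,-0.243,0,0],[1,-0.015,-0.243,0,0],[1,-0.015,-0.243,-0.04,0],[1,-0.015,-0.243,-0.07,0],[1,-0.015,-0.243,-0.09,0],[1,-0.015,-0.243,-0.099,0],[1,-0.015,-0.243,-0.099,0],[1,-0.015,-0.243,-0.099,0],[0.4,-0.015,-0.243,-0.099,0],[0,-0.015,-0.243,-0.099,0],[0,-0.015,-0.243,-0.099,0],[0,-0.015,-0.243,-0.07,0],[0,-0.015,-0.243,-0.03,0],[0,-0.015,-0.243,0.02,0]]]' 60
```

```text
time_s: 20.45
eef_pos: [529.1, -124.7, 127.6]
ee_rot: [0.0, 0.729, -0.685, -0.002]
force: [0.8, -0.3, -0.3]
grip_width: 0.497
```

```bash
python3 -m pendant '[[[0,0.03,0.03,0,8],[0,0.05,0.06,0,16],[0,0.07,0.09,0,24],[0,0.09,0.12,0,32],[0,0.11,0.15,0,40],[0,0.13,0.18,0,48],[0,0.14,0.21,0,56],[0,0.15,0.23,0,64],[0,0.1625,0.245,0,72],[0,0.1625,0.245,0,80],[0,0.1625,0.245,0,85.6],[0,0.1625,0.245,0,85.6],[0,0.1625,0.245,-0.04,85.6],[0,0.1625,0.245,-0.08,85.6],[0,0.1625,0.245,-0.08,85.6]]]' 50
python3 - <<'E'
from meas import *
im,_=cap("side","s10");cv2.imwrite("pics/s10z.png",cv2.resize(im[120:340,130:460,::-1],None,fx=2.3,fy=2.3))
im,_=cap("top","t10");cv2.imwrite("pics/t10z.png",cv2.resize(im[130:305,140:480,::-1],None,fx=2.3,fy=2.3))
E
```

```text
time_s: 21.95
eef_pos: [689.3, 119.7, 41.4]
ee_rot: [0.0, 1.0, -0.008, -0.005]
force: [-1.1, 0.5, -0.5]
grip_width: 0.498
```

View pics/s10z.png

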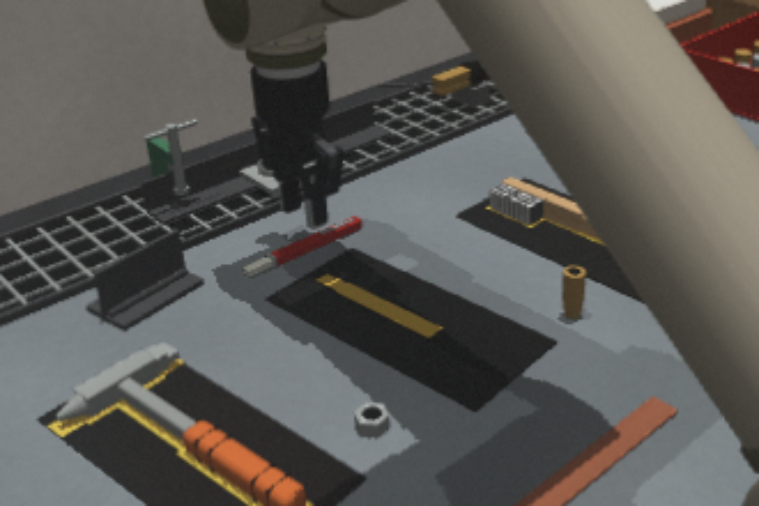

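View pics/t10z.png

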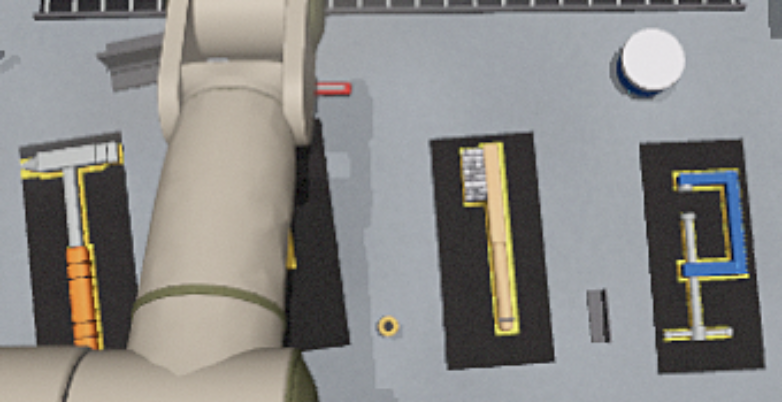

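```bash
python3 -m pendant '[[[0,0,0,-0.02,0],[0,0,0,-0.035,0],[0,0,0,-0.041,0],[0,0,0,-0.045,0],[0,0,0,-0.045,0],[1,0,0,-0.045,0],[1,0,0,-0.045,0],[1,0,0,-0.045,0],[1,0,0,-0.045,0],[1,0,0,-0.045,0]]]' 50
python3 -m pendant '[[[1,0,0,0.01,0],[1,0,0,0.03,0],[1,0,0,0.06,0],[1,0,0,0.09,0],[1,0,0,0.09,0]]]'
python3 - <<'E'
from meas import *
im,_=cap("side","s11");cv2.imwrite("pics/s11z.png",cv2.resize(im[120:340,130:460,::-1],None,fx=2.3,fy=2.3))
E
```

```text
time_s: 23.05
eef_pos: [693.0, 119.9, 3.2]
ee_rot: [-0.0, 1.0, -0.007, 0.001]
force: [-0.2, -0.4, 6.2]
grip_width: 0.146
time_s: 23.55
eef_pos: [694.4, 120.0, 97.6]
ee_rot: [-0.0, 1.0, -0.007, 0.004]
force: [0.3, -0.4, -0.1]
grip_width: 0.145
```

View pics/s11z.png

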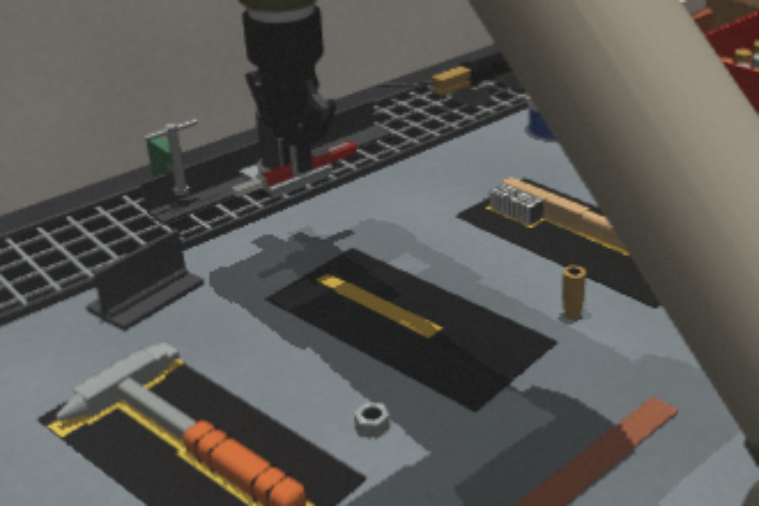

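```bash
python3 -m pendant '[[[1,-0.03,0.0105,0.03,-8],[1,-0.06,0.0105,0.03,-16],[1,-0.09,0.0105,0.03,-24],[1,-0.12,0.0105,0.03,-32],[1,-0.137,0.0105,0.03,-40],[1,-0.137,0.0105,0.03,-48],[1,-0.137,0.0105,0.03,-56],[1,-0.137,0.0105,0.03,-64],[1,-0.137,0.0105,0.03,-72],[1,-0.137,0.0105,0.03,-80],[1,-0.137,0.0105,0.03,-81.6],[1,-0.137,0.0105,0,-81.6],[1,-0.137,0.0105,-0.04,-81.6],[1,-0.137,0.0105,-0.07,-81.6],[1,-0.137,0.0105,-0.08,-81.6],[1,-0.137,0.0105,-0.086,-81.6],[1,-0.137,0.0105,-0.086,-81.6],[1,-0.137,0.0105,-0.086,-81.6]]]' 50
python3 -m pendant '[[[0.4,0,0,0,0],[0,0,0,0,0],[0,0,0,0,0],[0,0,0,0.03,0],[0,0,0,0.08,0],[0,0,0,0.12,0],[0,-0.05,-0.02,0.16,0],[0,-0.1,-0.04,0.16,0],[0,-0.14,-0.06,0.16,0],[0,-0.14,-0.11,0.16,0],[0,-0.14,-0.16,0.16,0],[0,-0.14,-0.21,0.16,0],[0,-0.14,-0.26,0.16,0],[0,-0.14,-0.31,0.16,0],[0,-0.14,-0.36,0.16,0],[0,-0.14,-0.41,0.16,0],[0,-0.14,-0.46,0.16,0],[0,-0.14,-0.51,0.16,0],[0,-0.14,-0.56,0.16,0],[0,-0.14,-0.6,0.16,0]]]' 50
python3 -m pendant '[[[0,-0.04,-0.02,0,5],[0,-0.08,-0.02,0,10],[0,-0.12,-0.02,0,15],[0,-0.16,-0.02,0,20],[0,-0.16,-0.02,0,20]]]'
python3 - <<'E'
from meas import *
im,_=cap("side","s12")
im,_=cap("top","t12");cv2.imwrite("pics/t12z.png",cv2.resize(im[130:305,140:480,::-1],None,fx=2.3,fy=2.3))
E
```

```text
time_s: 25.4
eef_pos: [556.3, 130.4, 7.5]
ee_rot: [-0.001, 0.753, -0.658, 0.001]
force: [0.4, -0.4, -1.0]
grip_width: 0.144
time_s: 27.4
eef_pos: [415.0, -471.9, 166.3]
ee_rot: [0.0, 0.752, -0.659, 0.0]
force: [-0.1, 0.8, 0.1]
grip_width: 0.5
time_s: 27.9
eef_pos: [251.9, -489.9, 166.6]
ee_rot: [0.0, 0.855, -0.519, -0.0]
force: [-0.0, 0.5, -0.3]
grip_width: 0.501
```

View pics/s12.png

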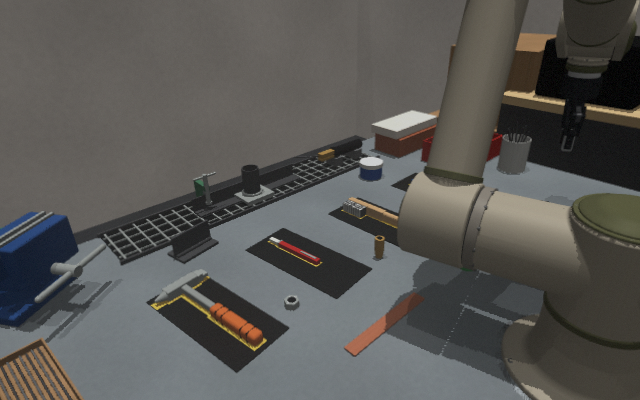

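View pics/t12z.png

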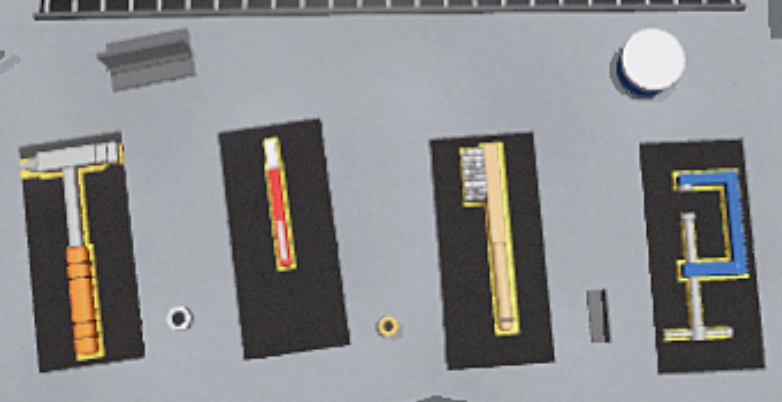

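```bash
python3 - <<'E'
from meas import *
im=np.load("pics/t12.npz")["im"]; h,s,v=hsv(im)
def inm(nm,g,deg,c,a,tx,ty):
    t=np.radians(a); d=np.array(g)-c; x=d@[np.cos(t),np.sin(t)]; y=d@[-np.sin(t),np.cos(t)]
    print(nm,"err mm",round(x-tx,1),round(y-ty,1),"deg",round(deg-a,1))
def line(m,z,rows):
    C=[[np.nonzero(m[y])[0].mean(),y] for y in rows if m[y].any()]
    X=ray("top",C,z)[:,:2]; p=np.polyfit(X[:,0],X[:,1],1); return p,np.degrees(np.arctan(p[0]))
# hammer
p,a=line(win((s<60)&(v>110),203,237,164,180),22,range(205,236)); c=rect(win((h>5)&(h<17)&(s>170)&(v>100),200,295,160,190),22)
x=c[0][0]+122.5*np.cos(np.radians(8.3)); inm("hammer",(x,np.polyval(p,x)),a,(503,363.3),8.3,62,0); rep("h-orange",c,122.5,0)
r=rect(win(((h<6)|(h>170))&(s>120)&(v>100)|((im.min(2)>150)),182,250,250,272),15); rep("marker",r,0,0); inm("marker",r[0],np.degrees(np.arctan2(r[1][1],r[1][0])),(515.6,125.3),7.55,40,0)
p,a=line(win((h>8)&(h<22)&(s>60)&(s<130)&(v>150),192,235,348,362),29,range(194,234)); ys,xs=np.nonzero(win((h>8)&(h<22)&(s>60)&(s<130)&(v>150),180,235,348,362))
x=ray("top",[[353,ys.min()-.4]],29)[0][0]-90; inm("brush",(x,np.polyval(p,x)),a,(499.2,-117.2),3.55,30,-10)
b=(h>100)&(h<120)&(s>130)&(v>130); p,a=line(win(b,212,243,455,470),21,range(213,243)); r=rect(win(b,195,260,430,470),21); inm("clamp",(r[0][0],np.polyval(p,r[0][0])),a,(490.1,-361.7),2,34,-40)
print(r[2:])
print("tub/coupon", np.abs(im.astype(int)-np.load("pics/top0.npz")["im"]).mean(2)[138:180,405:445].mean(), np.abs(im.astype(int)-np.load("pics/top0.npz")["im"]).mean(2)[138:175,178:228].mean())
print(monitor.sense()["force"],monitor.sense()["dq"].max())
E
```

```text
hammer err mm 0.3 -0.6 deg -0.3
h-orange grip [564.8 370.8] deg 8.0 L,W 121.7 26.6 242
marker grip [567.6 137.1] deg 1.5 L,W 172.2 40.9 264
marker err mm 13.1 4.8 deg -6.1
brush err mm -2.1 2.8 deg 0.1
clamp err mm -1.9 1.2 deg -0.3
(np.float32(117.17533), np.float32(72.05054), 402)
tub/coupon 4.806746031746032 4.051711711711712
[ 0.95034979 -0.165409   -0.69687592] 0.033352007943167096
```

```bash
python3 - <<'E'
from meas import *
im=np.load("pics/t12.npz")["im"]; h,s,v=hsv(im)
m=win((((h<6)|(h>170))&(s>120)&(v>100))|(im.min(2)>150),188,250,250,272)
r=rect(m,15); rep("marker",r,0,0)
d=r[0]-[515.6,125.3]; t=np.radians(7.55); print(d@[np.cos(t),np.sin(t)]-40,d@[-np.sin(t),np.cos(t)])
E
```

```text
marker grip [555.9 130.6] deg 7.7 L,W 150.1 13.0 234
0.6310525090809378 0.009447376928607722
```

All four check out, so I'm handing in.

```bash
python3 -c "
from rig import order; print(order.finish_job())"
```

```text
the job is handed in; nothing more can be done
None
```

All four tools are back on their own outlines, and I handed the job in at about 28 s of the 128 s allowed. The hand-in gives no verdict, so I have none to report.

I parked the brush on the empty marker mat, moved the clamp and the hammer to their own mats, then put the brush and finally the marker home. The gripper is parked open, clear of everything.

Last position errors, measured from the top camera against each outline place (limits 15 mm and 0.2 rad, about 11°):

| Tool | Along the mat (mm) | Across the mat (mm) | Turn (°) |
|---|---|---|---|
| Hammer | 0.3 | -0.6 | -0.3 |
| Brush | -2.1 | 2.8 | 0.1 |
| Clamp | -1.9 | 1.2 | -0.3 |
| Marker | 0.6 | 0.0 | 0.2 |

- **Marker reading:** the first check showed 13 mm and 6° off. Its colour mask had picked up bare bench: the shape came out 41 mm wide for a 14 mm tool. A tighter mask gave the right size (150 × 13 mm) and the figures above.
- **Lying flat:** I judged this by eye only. The hammer and the marker look flat in the side picture; the arm partly hid the brush there and fully hid the clamp, so for the clamp I have only the top picture.
- **Tub and T-joint piece:** both look unmoved in the before and after top pictures. I did not measure their positions.

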